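# Press a cabochon into its pendant on the hand press

## Task

Seat the green stone in the pendant on the small green hand press. Push the aluminium slide all the way home under the ram, against its stop, and turn its black wing knob clockwise until it is tight; only then flip the red safety catch right over to the back, so that it stays open, and pull the lever by its black grip all the way down to its stop. Finish while still holding the grip down there, so that the press keeps pressing the stone, and leave the other things on the bench where they are.

Things in the scene. Friction and masses are not known exactly. Their poses are not given: they have to be found in the camera images.
- press: green hand press on a plywood board (255 x 370 x 15 mm), fixed. Origin: on the bench under the ram's axis; x points to its back (the robot is on its -x side), y left, z up. Offsets below are in this frame, mm. Head x -38..56, y -26..26, z 127..225, column behind; ram's top z 265 at x=y=0. Lever on the right (-y), catch on the left of the head; rail along y under the ram, stop on the right
- carriage (a joint): position (m) of the aluminium slide (70 mm wide, 215 mm long, top at z 48) on its rail: 0 = home against the stop on the right (-y), the pendant right under the ram; it starts 0.05 to 0.085 out to the left (+y). About 2 N of friction while the knob is loose. The clamp knob on it is also its handle
- clamp (a joint): turn (rad) of the black wing knob that clamps the slide to its rail: 0 = loose; grows clockwise seen from above, begins to bind at about 0.9, is tight from 1.1 and meets its end stop at 1.45. Takes about 0.1 N m and stays where it is left. Starts at 0 to 0.25
- clamp_grip (a point): the middle of the knob's wing, on its vertical axis, at x 0, y 135 + the slide's position, z 69 in the frame of the press. Wing 56 mm long, 14 mm thick, z 58 to 80; its length lies along the x of this point's own frame, which turns with the knob: at clamp = 0 that is the x of the press
- catch (a joint): turn (rad) of the red safety catch: 0 = closed, its hook in front of the lug of the lock disc so that the lever cannot be pulled; grows as its thumb piece is pushed up and back over the top (away from the robot). Past about 1.1 it tips over by its own weight to its open stop at 2.05. Axis along the press's y at x 64, y 36, z 205. Under 1 N moves it
- catch_tip (a point): the middle of the round top edge of the catch's red thumb piece (18 mm wide along y, 12 mm thick; below it the thumb piece runs down and slightly back for 55 mm to the hook). Catch closed: x -7, y 36, z 287 in the frame of the press. The front of the thumb piece faces the robot and is free to be pushed
- lever_turn (a joint): turn (rad) of the lever: 0 = up (34 deg above level, pointing to the robot), 0.85 = down at its stop (15 deg below level). A spring lifts it when let go. Axis along the press's y at x 22, z 180. With the catch closed it has about 0.08 of play. The ram comes down 20 mm per rad; the pad meets the stone at about 0.5. Holding it at the stop takes about 8 N downwards on the grip
- lever: the lever of the press, a steel rod with the black rubber grip at its end; origin on its axis, at x 22, y 0, z 180 in the frame of the press; the rod runs along its own -x, its y is the press's y
- grip (a point): the middle of the lever's black rubber grip, a round bar 26 mm thick, 82 mm long, its length along this frame's own x; 148 mm from the lever's axis, at y -63 in the frame of the press. With the lever up it is at x -100, z 264 in the frame of the press
- stone_depth (a joint): depth (m) to which the green stone has been pushed into the pendant: 0 = standing proud, 0.003 = seated. It takes 15 N and stays where it is
- stone: the green domed stone (23 mm) on the brass pendant in the blue nest on the slide; its top is at z 76 with the stone proud (origin 3 mm below it); 135 mm to the right (-y) of the knob's axis
- pad: the white sprung nylon pad (24 mm) under the ram; origin in the middle of its underside, z 86 with the lever up. Its spring keeps the pressure right: at the lever's stop it bears on the stone with about 40 N
- torch: bystander: red torch standing on its end, 33 mm wide, 100 mm tall; origin at the middle of its foot
- dish: bystander: white ceramic dish with a terracotta rim, 95 mm wide, 45 mm tall; origin at the middle of its foot
- powder_pot: bystander: white pot with a cap, 54 mm wide, 85 mm tall; origin at the middle of its foot
- caliper: bystander: steel dial caliper lying on the brown mat, 235 mm long along its own y; origin at the middle of its underside
- tweezers: bystander: steel tweezers lying on the mat, 140 mm long along their own x; origin at the middle of the underside
- loupe: bystander: folding steel loupe, about 70 x 31 mm, 18 mm tall; origin under its lens
- loose_stone: bystander: a spare green stone, 28 mm, 11 mm tall, lying on the front of the press board; origin at the middle of its underside
- bezel_ring: bystander: a small brass ring, 24 mm wide, 6 mm tall, lying on the front of the press board; origin at the middle of its underside

How it is judged:
By the outcome, as a careful person would: the job done as asked, in the order asked, and still so for the second after the job is handed in, while the arm keeps its last pose, push and grip.
It also fails if it takes over 64 s, if anything falls off the work surface, if the arm or the gripper's body presses on something with over 40 N, if the wrist force passes 120 N, or if a joint passes its speed limit or range.

## Robot

A 6-joint arm with a two-finger parallel gripper is mounted at the origin on the work surface. World frame = base frame: x ahead of the robot, y to its left, z up, the work surface at z = 0. Lengths are in m, angles in rad, forces in N, time in s.
With the tool pointing down it reaches from about 0.35 to 0.975 m from the base axis. Payload 4.9 kg.
Tool frame: the origin (TCP) lies at the very end of the fingers, on their centre line; the grasp point (between the pads) lies 19 mm behind it; z points along the fingers, y is the line along which they close (so a half turn about z gives the same grasp; the last joint's range is limited). The gripper opens to 85 mm and grips with 20 to 120 N. Pads are 22 mm wide; open, the fingers measure 114 mm over their backs; the gripper's body (76 mm by 85 mm) begins 54 mm behind the grasp point. The pads swing forward as they close: fully open they stand 13 mm farther back than shut.
Start: joints at [1.176, 0.053, 1.613, -0, 1.476, -0.119], TCP at [0.17, 0.601, 0.231] pointing down, gripper open.
Joint ranges: [-3.01, 3.01], [-1.01, 2.22], [0.06, 2.58], [-1.02, 4.17], [0.09, 2.62], [-3.14, 3.14]. Speed limits (rad/s): [2.57, 2.57, 3.14, 3.14, 3.14, 3.14].

## Interface

Orientations are given as a unit quaternion [w, x, y, z].
In Python, from plant import * gives the robot as it stands.
- The arm moves only by the tool jog_arm, never from a script. Its argument "moves" is a list that holds one entry, the list of rows, each a list of 7 numbers: the finger opening in cm, from 0 to 8.54, then the shift along the tool's x, y, z in cm, then the turn, a rotation vector about the tool's x, y, z in rad. A call has 1 to 20 rows; each row shifts and turns the commanded pose from where the row before left it, along the tool's axes as they then stand; what a row does not reach is not made up. A row lasts 1/12 s, in which the tool goes at most 41.7 mm and 7.16 degrees, less where a joint would pass 70% of its speed; a pose out of reach is approached as far as the arm can. A call is refused whole if a number of a shift passes 4.17 or a number of a turn 0.125, either way. A call with a gripper value outside its range is refused whole. The fingers move at their own pace and stop on an object; the grip force is fixed at half the most. Time passes only in rows, so rows that do not move let the fingers close. It gives the time, the measured TCP pose, the force, the opening and the grip force at its end, in the units of the state.
- state(): the state, without advancing time (a new reading comes with each control period).
- grab_frame(name): name is "scene" or "top" or "wrist"; returns a dict with "color" (400x640x3 uint8, blue, green, red), "depth" (400x640 float32, m along the optical axis (not along the pixel's ray), 0 where there is no reading), "fx", "fy", "cx", "cy" (pixels), "R" (3x3) and "t" (3): a world point X has camera coordinates R X + t. Camera axes: x right, y down, z forward; pixel columns grow to the right and rows downward; lengths in m; the calibration is good to about 2 mm. A picture is of the moment at which its call begins.
- job_done(): hands the job in; it is judged then, once.
Trained networks look in a picture, given as the dict that the camera call returned (one of the last four; its "shot" number tells which), for a name from the list of things; names that differ only in an ending like _2 or _b are one class to them, and where a whole thing is asked for, a point or a joint stands for the part that bears it (a point fixed in the world has none). Each returns a list of dicts, best first, with "p" (0 to 1); they miss things now and then, are a little off and sometimes report something else, mostly with a low value. They report only what shows in the picture. A call takes as long as a camera call.
- recognise(name, picture): "rect" ([centre column, centre row, width, height] in pixels, round what is visible of it).
- regions_of(name, picture): "pixels" (400x640 bool, what is visible of it) and "rect" ([centre column, centre row, width, height] in pixels, round what is visible of it).
The state is a dict: "time": time; "joint_pos": joint angles; "joint_vel": joint speeds; "joint_efforts": joint torques, N m; "tool_pos": TCP position; "tool_rot": TCP orientation; "contact_force": force on the tool from outside, world axes, zero at the start; "ft_torque": the same for the moment, N m; "gripper_width": opening from 0.0 (shut) to 1.0 (fully open); "grasp_force": force on a finger pad.
Only numpy, scipy, OpenCV 4.12 (cv2) and the standard library are available. Lean on these libraries where they do the work, as an engineer would, in place of code of your own. Each camera call takes 0.05 s, during which the arm holds its last target. There are 200 camera calls.

## Working session

There is one attempt and no reset: what is moved stays moved. The work goes in short steps, Python scripts to look and compute and a tool call to move; the robot and the scene stay as the last step left them, time stands still between calls to the robot, and variables do not carry over. Pictures are saved under pics/ and viewed, at most 10 in all, crops included, and the job is handed in when it is done.

Besides the shell and the picture viewer there is one more tool, called after "Request:" in YAML: its name, and indented under it one key for each argument. jog_arm: Moves the arm, as the interface text tells. Its arguments: {"type":"object","properties":{"moves":{"type":"array"}},"required":["moves"]}

```bash
mkdir -p pics; ls; cat > h.py <<'E'
from plant import *
import numpy as np, cv2
from scipy.spatial.transform import Rotation as Rn
def rot(q): return Rn.from_quat([q[1],q[2],q[3],q[0]])
def px2w(f,u,v,d): 
    c=np.array([(u-f["cx"])/f["fx"]*d,(v-f["cy"])/f["fy"]*d,d]); return f["R"].T@(c-f["t"])
def cloud(f,m):
    v,u=np.nonzero(m&(f["depth"]>0)); d=f["depth"][v,u]
    c=np.stack([(u-f["cx"])/f["fx"]*d,(v-f["cy"])/f["fy"]*d,d],1); return (c-f["t"])@f["R"]
def w2px(f,X):
    c=np.atleast_2d(X)@f["R"].T+f["t"]; return np.stack([c[:,0]/c[:,2]*f["fx"]+f["cx"],c[:,1]/c[:,2]*f["fy"]+f["cy"]],1)
E
python3 - <<'E'
from h import *
np.set_printoptions(precision=4,suppress=True)
s=state(); print(s)
for n in ["scene","top"]:
    f=grab_frame(n); cv2.imwrite(f"pics/{n}0.png",f["color"]); print(n,f["R"],f["t"],f["fx"])
    for k in ["press","clamp_grip","catch_tip","grip","stone","pad","torch","dish","powder_pot","loose_stone","lever","carriage"]:
        r=regions_of(k,f)
        for e in r[:1]:
            c=cloud(f,e["pixels"]); print(k,round(e["p"],2),np.round(e["rect"],0),len(c),np.median(c,0) if len(c) else '', np.percentile(c,2,axis=0) if len(c) else '',np.percentile(c,98,axis=0) if len(c) else '')
E
```

```text
pics
{'time': 0.0, 'joint_pos': array([ 1.176 ,  0.0534,  1.6143,  0.    ,  1.476 , -0.119 ]), 'joint_vel': array([ 0.001 ,  0.0014, -0.0008, -0.0006, -0.0009,  0.0015]), 'joint_efforts': array([  0.0026, -39.3683, -37.0177,   0.    ,   0.0071,  -0.    ]), 'tool_pos': array([0.1699, 0.6008, 0.23  ]), 'tool_rot': array([-0.0003,  0.1375,  0.9905, -0.001 ]), 'contact_force': array([ 0.2321,  0.3243, -0.4933]), 'ft_torque': array([ 0.0325, -0.0076, -0.0075]), 'grasp_force': 0.0, 'gripper_width': 0.9980547880487654}
scene [[-0.4636  0.8859 -0.0173]
 [ 0.6622  0.3334 -0.671 ]
 [-0.5887 -0.3226 -0.7412]] [ 0.3476 -0.1849  1.8308] 485.55981886511086
press 0.64 [324. 251. 141. 176.] 10389 [ 0.6787 -0.0478  0.0211] [ 0.5216 -0.2022  0.0082] [0.7738 0.1433 0.2701]
clamp_grip 0.51 [359. 273.  13.  18.] 117 [0.6384 0.0629 0.0794] [0.6087 0.05   0.0575] [0.6619 0.0716 0.085 ]
catch_tip 0.67 [304. 231.  17.  45.] 286 [ 0.6566 -0.0861  0.2391] [ 0.6353 -0.0992  0.1964] [ 0.7165 -0.0797  0.2929]
grip 0.58 [284. 210.  46.  90.] 774 [ 0.6204 -0.1878  0.2092] [ 0.4103 -0.3135 -0.0012] [ 0.7064 -0.0811 
[... 1280 characters left out ...]
7  0.2985]
pad 0.18 [348. 158.  16.  55.] 283 [ 0.5727 -0.195   0.26  ] [ 0.5115 -0.2118  0.1134] [ 0.704  -0.1782  0.2987]
torch 0.3 [348. 158.  19.  53.] 279 [ 0.5764 -0.1948  0.2598] [ 0.5116 -0.2122  0.0159] [ 0.7072 -0.1779  0.2987]
dish 0.8 [440. 194.  26.  22.] 434 [ 0.4896 -0.5626  0.0098] [ 0.4473 -0.5964 -0.0029] [ 0.5285 -0.5129  0.0511]
powder_pot 0.75 [393. 197.  13.  15.] 155 [ 0.4751 -0.3708  0.0831] [ 0.453  -0.3958  0.0244] [ 0.498  -0.353   0.0929]
lever 0.66 [350. 159.  17.  52.] 323 [ 0.584  -0.1951  0.2485] [ 0.5147 -0.2305  0.006 ] [ 0.6974 -0.1781  0.2985]
carriage 0.84 [300. 160.  53.  28.] 918 [ 0.6312 -0.0039  0.0483] [ 0.5966 -0.1014  0.0154] [0.6723 0.0831 0.0826]
```

```bash
python3 - <<'E'
import cv2,numpy as np
a=cv2.imread("pics/scene0.png")[150:350,200:420]; b=cv2.imread("pics/top0.png")[90:230,220:480]
a=cv2.resize(a,None,fx=2.7,fy=2.7,interpolation=2)
cv2.imwrite("pics/a.png",a)
cv2.imwrite("pics/b.png",cv2.resize(b,None,fx=3,fy=3,interpolation=2))
E
```

```text
(no output)
```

View pics/a.png

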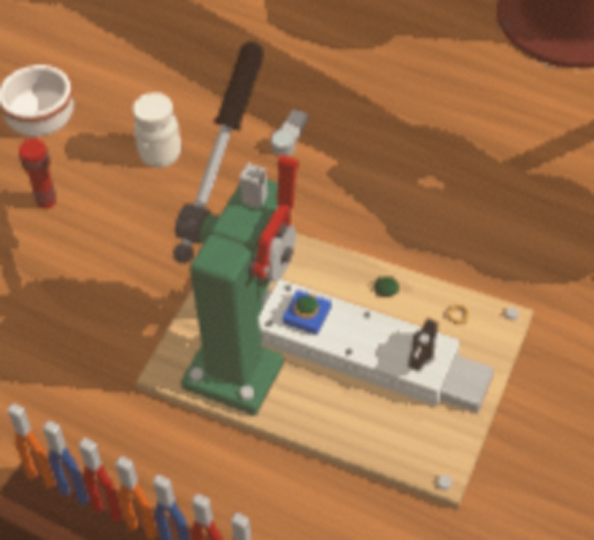

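View pics/b.png

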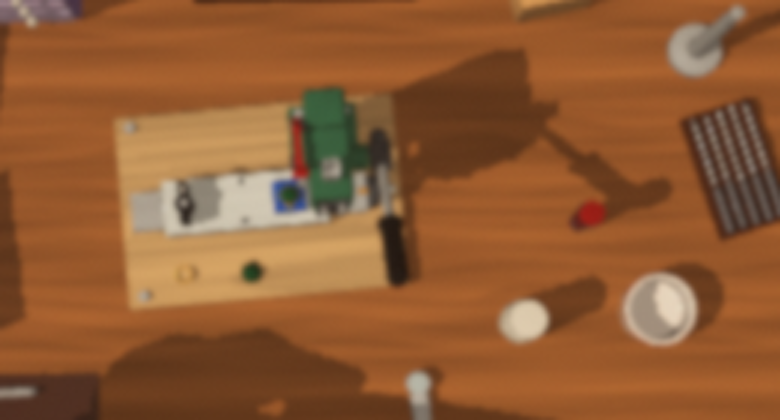

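Scene crop: the knob is at about full-frame px (357,277), the catch at (306,213) and the lever grip at (288,182). In the top view the board is yawed about +5°, with the slide out to the left. Next I'll move above the knob to get a wrist view.

Request:
jog_arm:
  moves:
    - [[8.5,0,0,-4,0,0,-0.123],[8.5,0,0,-4,0,0,-0.123],[8.5,0,0,-4,0,0,-0.123],[8.5,-2.2,-3.5,-0.3,0,0,0],[8.5,-2.2,-3.5,-0.3,0,0,0],[8.5,-2.2,-3.5,-0.3,0,0,0],[8.5,-2.2,-3.5,-0.3,0,0,0],[8.5,-2.2,-3.5,-0.3,0,0,0],[8.5,-2.2,-3.5,-0.3,0,0,0],[8.5,-2.2,-3.5,-0.3,0,0,0],[8.5,-2.2,-3.5,-0.3,0,0,0],[8.5,-2.2,-3.5,-0.3,0,0,0],[8.5,-2.2,-3.5,-0.3,0,0,0],[8.5,-2.2,-3.5,-0.3,0,0,0],[8.5,-2.2,-3.5,-0.3,0,0,0],[8.5,-2.2,-3.5,-0.3,0,0,0],[8.5,-2.2,-3.5,-0.3,0,0,0],[8.5,-2.2,-3.5,-0.3,0,0,0],[8.5,-2.2,-3.5,-0.3,0,0,0],[8.5,-2.2,-3.5,-0.3,0,0,0]]

```text
time: 2.97
tool_pos: [0.5988, 0.0418, 0.4026]
tool_rot: [0.0, -0.046, 0.999, 0.0]
contact_force: [0.3, 1.0, 0.7]
gripper_width: 0.994
grasp_force: 0.0
```

```bash
cat > look.py <<'E'
from h import *
import sys
np.set_printoptions(precision=4,suppress=True)
s=state(); print(s["time"],s["tool_pos"],s["tool_rot"],s["joint_pos"],s["contact_force"],s["gripper_width"],s["grasp_force"])
f=grab_frame("wrist"); cv2.imwrite(f"pics/{sys.argv[1]}.png",f["color"]); print("cam",-f["R"].T@f["t"],"fwd",f["R"][2])
for k in sys.argv[2:]:
    for e in regions_of(k,f)[:2]:
        c=cloud(f,e["pixels"]); 
        if len(c): print(k,round(e["p"],2),np.round(e["rect"],0),len(c),np.median(c,0), np.percentile(c,2,axis=0),np.percentile(c,98,axis=0))
import pickle; pickle.dump(f,open(f"pics/{sys.argv[1]}.pkl","wb"))
E
python3 look.py w1 clamp_grip catch_tip grip stone carriage press loose_stone
```

```text
2.9667 [0.5988 0.0418 0.4026] [ 0.0002 -0.0464  0.9989  0.0001] [-0.0543 -0.0505  1.4361  0.0001  1.7556 -1.718 ] [0.3115 0.9851 0.6733] 0.9935077477188149 0.0
cam [0.5209 0.0347 0.5456] fwd [ 0.305   0.0298 -0.9519]
clamp_grip 0.63 [111. 153. 223. 180.] 6245 [ 0.5676 -0.1891  0.2628] [ 0.513  -0.2061  0.1622] [ 0.689  -0.084   0.2985]
clamp_grip 0.18 [246. 183.  12.  14.] 152 [ 0.6442 -0.0746  0.0751] [ 0.6354 -0.0847  0.0708] [ 0.6543 -0.0648  0.0771]
catch_tip 0.94 [187. 239.  56.  56.] 1186 [ 0.6577 -0.0868  0.2395] [ 0.6341 -0.099   0.2034] [ 0.7121 -0.0818  0.2935]
grip 0.78 [113. 151. 226. 183.] 6290 [ 0.5677 -0.1891  0.2627] [ 0.5126 -0.2047  0.1674] [ 0.6896 -0.084   0.2985]
stone 0.75 [188. 241.  55.  52.] 1169 [ 0.6555 -0.0867  0.2397] [ 0.6341 -0.0996  0.2062] [ 0.7106 -0.0818  0.2936]
stone 0.54 [246. 183.  14.  14.] 153 [ 0.6438 -0.0746  0.0751] [ 0.6346 -0.0846  0.0701] [ 0.6543 -0.0648  0.0771]
carriage 0.95 [284. 179. 131.  45.] 5607 [ 0.6356 -0.0183  0.0487] [ 0.6019 -0.1209  0.0286] [0.6764 0.084  0.0811]
press 0.95 [192. 177. 384. 233.] 39954 [ 0.6226 -0.0865  0.0349] [ 0.5169 -0.21    0.0138] [0.7554 0.136  0.2932]
press 0.31 [521.  40.  93.  10.] 702 [0.3959 0.3297 0.013 ] [0.3886 0.2653 0.0032] [0.4013 0.4032 0.0173]
loose_stone 0.71 [284. 122.  17.  17.] 227 [ 0.5499 -0.0241  0.024 ] [ 0.538  -0.0363  0.0191] [ 0.5629 -0.0118  0.0276]
```

View pics/w1.png

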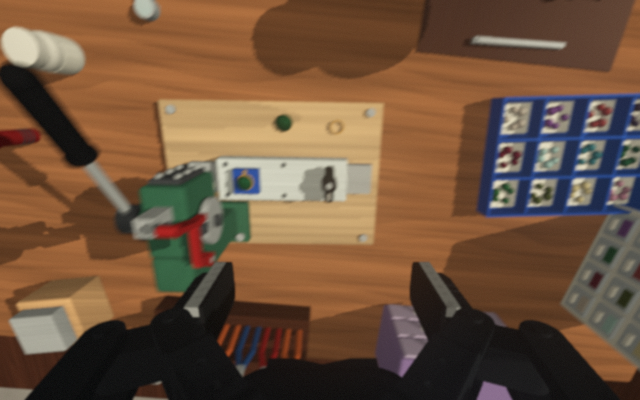

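Wrist view: the knob is at px (328,183), the stone at (245,183) and the red catch at about (190,240). Next I'll fit the press pose.

```bash
python3 - <<'E'
from h import *
import pickle
np.set_printoptions(precision=4,suppress=True)
fs={"w":pickle.load(open("pics/w1.pkl","rb"))}
for n in ["scene","top"]: fs[n]=grab_frame(n)
for n,f in fs.items():
    P=cloud(f,np.ones(f["depth"].shape,bool)); 
    m=(P[:,0]>.45)&(P[:,0]<.85)&(P[:,1]>-.3)&(P[:,1]<.2); P=P[m]
    c=P[(abs(P[:,2]-.048)<.004)&(P[:,0]>.58)&(P[:,0]<.69)&(P[:,1]>-.11)]
    r=cv2.minAreaRect(c[:,:2].astype(np.float32)*1000); print(n,"slide",r,len(c))
    b=P[abs(P[:,2]-.015)<.004]; print("board",cv2.minAreaRect(b[:,:2].astype(np.float32)*1000))
    k=P[(P[:,2]>.07)&(P[:,2]<.09)&(P[:,1]>.03)&(P[:,1]<.09)&(P[:,0]<.69)&(P[:,0]>.58)]
    print("knob",len(k),np.median(k[:,:2],0),cv2.minAreaRect(k[:,:2].astype(np.float32)*1000),np.percentile(k[:,2],95))
    rt=P[(abs(P[:,2]-.265)<.004)&(P[:,1]>-.17)&(P[:,1]<-.105)]; print("ramtop",len(rt),np.median(rt,0) if len(rt) else "",rt.min(0) if len(rt) else '',rt.max(0) if len(rt) else '')
    h=P[(abs(P[:,2]-.225)<.004)&(P[:,1]>-.175)&(P[:,1]<-.105)]; print("head",len(h),cv2.minAreaRect(h[:,:2].astype(np.float32)*1000) if len(h)>5 else '')
    t=P[(P[:,2]>.275)&(P[:,1]>-.12)&(P[:,1]<-.06)]; print("tip",len(t),np.median(t,0) if len(t) else '',t.max(0) if len(t) else '')
    g=P[(P[:,2]>.235)&(P[:,1]<-.17)&(P[:,0]<.66)]; print("grip",len(g),np.median(g,0), g.max(0),g.min(0))
E
```

```text
w slide ((640.611328125, -11.68365478515625), (70.5286865234375, 201.55198669433594), 4.346976280212402) 3835
board ((645.723876953125, -37.99729919433594), (256.22418212890625, 370.7735290527344), 4.398464679718018)
knob 378 [0.6332 0.0584] ((634.7013549804688, 58.68529510498047), (55.53192901611328, 22.04240608215332), 4.987891674041748) 0.08261056881883698
ramtop 433 [ 0.6485 -0.1267  0.2651] [ 0.6384 -0.1381  0.2611] [ 0.6598 -0.1164  0.2672]
head 3020 ((684.0372314453125, -126.26425170898438), (132.46583557128906, 48.649658203125), 2.8674466609954834)
tip 339 [ 0.6382 -0.09    0.2917] [ 0.6455 -0.0828  0.2952]
grip 4213 [ 0.5457 -0.1907  0.2779] [ 0.6074 -0.1801  0.301 ] [ 0.5088 -0.2101  0.235 ]
scene slide ((640.7844848632812, -10.102272033691406), (73.3004379272461, 203.69247436523438), 4.662008762359619) 987
board ((644.51708984375, -35.84306335449219), (259.72198486328125, 371.119140625), 4.313242435455322)
knob 110 [0.6368 0.0622] ((635.336669921875, 60.81084442138672), (56.91068649291992, 21.673845291137695), 15.32689380645752) 0.08328432919544414
ramtop 46 [ 0.6502 -0.1245  0.265 ] [ 0.639  -0.1355  0.2612] [ 0.6602 -0.1139  0.2687]
head 451 ((686.0364990234375, -126.36860656738281), (133.67955017089844, 42.920372009277344), 0.4899619519710541)
tip 51 [ 0.6432 -0.089   0.2891] [ 0.647  -0.0803  0.2973]
grip 316 [ 0.56   -0.1916  0.2706] [ 0.6083 -0.1793  0.3016] [ 0.5119 -0.2103  0.2351]
top slide ((636.5723876953125, -9.983383178710938), (69.58988189697266, 195.2616424560547), 4.181414604187012) 290
board ((653.5567626953125, -61.66557312011719), (468.3318176269531, 397.57867431640625), 88.76109313964844)
  return _methods._mean(a, axis=axis, dtype=dtype,
  ret = um.true_divide(
Traceback (most recent call last):
IndexError: index -1 is out of bounds for axis 0 with size 0
```

Request:
jog_arm:
  moves:
    - [[8.5,-3.7,1.4,0,0,0,0.016],[8.5,0,0,4.1,0,0,0],[8.5,0,0,4.1,0,0,0],[8.5,0,0,4.1,0,0,0],[8.5,0,0,4.1,0,0,0],[8.5,0,0,4.1,0,0,0],[8.5,0,0,4.1,0,0,0],[8.5,0,0,2.0,0,0,0],[8.5,0,0,0,0,0,0]]

```text
time: 4.22
tool_pos: [0.6286, 0.062, 0.1289]
tool_rot: [-0.006, -0.039, 0.999, 0.0]
contact_force: [-0.8, 0.3, 0.1]
gripper_width: 0.998
grasp_force: 0.0
```

```bash
python3 look.py w2 clamp_grip
```

```text
4.2167 [0.6286 0.062  0.1289] [-0.0062 -0.0391  0.9992  0.0004] [-0.0195  0.1569  1.6765  0.      1.3206 -1.6686] [-0.7724  0.2601  0.0908] 0.9981682447162764 0.0
cam [0.5525 0.0561 0.2729] fwd [ 0.2931  0.0255 -0.9558]
clamp_grip 0.8 [318. 232.  38.  78.] 1914 [0.6308 0.0589 0.0804] [0.6071 0.0486 0.066 ] [0.6592 0.0691 0.0829]
clamp_grip 0.18 [  6. 356.  10.  71.] 602 [ 0.6764 -0.085   0.1548] [ 0.6616 -0.0994  0.1393] [ 0.6932 -0.0834  0.1608]
```

View pics/w2.png

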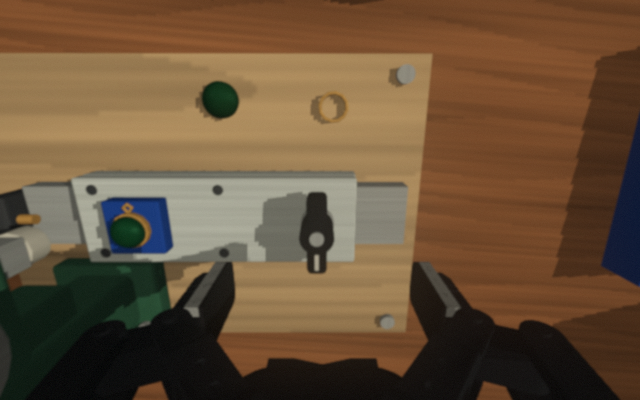

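Wrist view: the knob is at px (317,233) between the open fingers, with its wing in line with the tool. Next I'll lower the tool and close on it.

Request:
jog_arm:
  moves:
    - [[8.5,-0.6,-0.35,0,0,-0.012,0],[8.5,0,0,3.6,0,0,0],[8.5,0,0,3.6,0,0,0],[8.5,0,0,0,0,0,0],[0,0,0,0,0,0,0],[0,0,0,0,0,0,0],[0,0,0,0,0,0,0],[0,0,0,0,0,0,0],[0,0,0,0,0,0,0],[0,0,0,0,0,0,0],[0,0,0,0,0,0,0],[0,0,0,0,0,0,0]]

```text
time: 5.32
tool_pos: [0.6422, 0.0582, 0.0671]
tool_rot: [0.008, -0.039, 0.999, 0.0]
contact_force: [-0.6, 1.1, 5.2]
gripper_width: 0.251
grasp_force: 58.5
```

```bash
python3 look.py w3 clamp_grip; python3 - <<'E'
import cv2
a=cv2.imread("pics/w3.png")[130:400,180:460]; cv2.imwrite("pics/w3c.png",cv2.resize(a,None,fx=2,fy=2))
E
```

```text
5.3167 [0.6422 0.0582 0.0671] [ 0.0078 -0.0386  0.9992  0.0002] [-0.0255  0.2365  1.6972  0.0015  1.1923 -1.674 ] [-0.6429  1.068   5.2315] 0.2506122813701712 58.477014899253845
cam [0.562  0.0523 0.2089] fwd [ 0.3198  0.0259 -0.9471]
clamp_grip 0.7 [322. 254.  54. 119.] 4104 [0.6299 0.0575 0.0803] [0.607  0.0474 0.0584] [0.6601 0.0678 0.0828]
```

View pics/w3c.png

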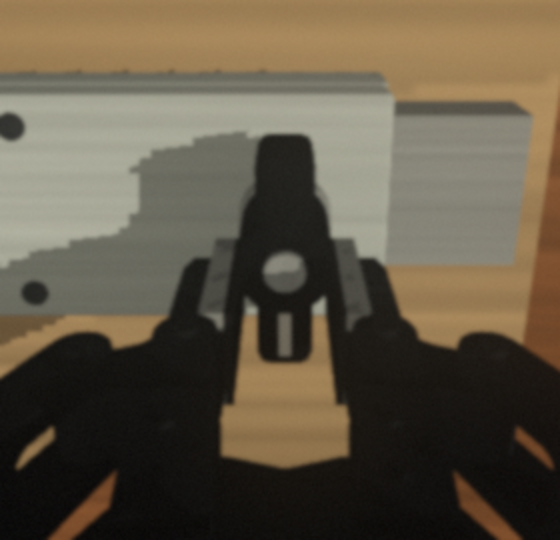

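Request:
jog_arm:
  moves:
    - [[5,0,0,0,0,0,0],[5,0,0,0,0,0,0],[5,0,0,0,0,0,0],[5,0,0,0,0,0,0],[5,0,0,0,0,0,0]]

```text
time: 5.83
tool_pos: [0.6404, 0.0582, 0.064]
tool_rot: [0.006, -0.039, 0.999, 0.0]
contact_force: [-0.1, 0.6, -0.6]
gripper_width: 0.586
grasp_force: 0.0
```

Request:
jog_arm:
  moves:
    - [[5,0.6,0,0.4,0,0.012,0],[5,0,0,0.4,0,0,0],[5,0,0,0,0,0,0],[5,0,0,0,0,0,0],[5,0,0,0,0,0,0]]

```text
time: 6.25
tool_pos: [0.6345, 0.0577, 0.056]
tool_rot: [-0.0, -0.039, 0.999, 0.0]
contact_force: [0.2, 0.0, 0.2]
gripper_width: 0.584
grasp_force: 0.0
```

Request:
jog_arm:
  moves:
    - [[0,0,0.1,0,0,0,0],[0,0,0,0,0,0,0],[0,0,0,0,0,0,0],[0,0,0,0,0,0,0],[0,0,0,0,0,0,0],[0,0,0,0,0,0,0],[0,0,0,0,0,0,0],[0,0,0,0,0,0,0]]

```text
time: 6.92
tool_pos: [0.6348, 0.0587, 0.0568]
tool_rot: [0.0, -0.039, 0.999, -0.0]
contact_force: [-1.5, -1.0, 3.9]
gripper_width: 0.259
grasp_force: 58.8
```

Request:
jog_arm:
  moves:
    - [[0,0,-1,0,0,0,0],[0,0,-1,0,0,0,0],[0,0,-1,0,0,0,0],[0,0,-1,0,0,0,0],[0,0,-0.6,0,0,0,0],[0,0,0,0,0,0,0],[0,0,0,0,0,0,0],[0,0,0,0,0,0,0]]

```text
time: 7.58
tool_pos: [0.6384, 0.0119, 0.0567]
tool_rot: [0.0, -0.038, 0.999, -0.001]
contact_force: [-1.7, -1.5, 5.2]
gripper_width: 0.259
grasp_force: 59.2
```

Request:
jog_arm:
  moves:
    - [[0,0,-0.2,0,0,0,0],[0,0,-0.2,0,0,0,0],[0,0,-0.2,0,0,0,0],[0,0,-0.1,0,0,0,0],[0,0,0,0,0,0,0],[0,0,0,0,0,0,0],[0,0,0,0,0,0,0]]

```text
time: 8.17
tool_pos: [0.6389, 0.0067, 0.0568]
tool_rot: [0.0, -0.039, 0.999, 0.001]
contact_force: [-2.7, 2.6, 5.9]
gripper_width: 0.261
grasp_force: 59.3
```

Request:
jog_arm:
  moves:
    - [[0,0,-0.2,0,0,0,0],[0,0,-0.2,0,0,0,0],[0,0,0,0,0,0,0],[0,0,0,0,0,0,0],[0,0,0,0,0,0,0]]

```text
time: 8.58
tool_pos: [0.6388, 0.0064, 0.0567]
tool_rot: [0.0, -0.039, 0.999, 0.004]
contact_force: [-2.6, 13.8, 7.0]
gripper_width: 0.255
grasp_force: 59.7
```

Request:
jog_arm:
  moves:
    - [[0,0,0,0,0,0,0.1],[0,0,0,0,0,0,0.1],[0,0,0,0,0,0,0.1],[0,0,0,0,0,0,0.1],[0,0,0,0,0,0,0.1],[0,0,0,0,0,0,0.1],[0,0,0,0,0,0,0.1],[0,0,0,0,0,0,0.1],[0,0,0,0,0,0,0.1],[0,0,0,0,0,0,0.1],[0,0,0,0,0,0,0.1],[0,0,0,0,0,0,0.1],[0,0,0,0,0,0,0.1],[0,0,0,0,0,0,0],[0,0,0,0,0,0,0],[0,0,0,0,0,0,0]]

```text
time: 9.92
tool_pos: [0.6387, 0.0063, 0.0568]
tool_rot: [-0.003, 0.574, 0.819, 0.003]
contact_force: [-2.9, 13.3, 7.9]
gripper_width: 0.255
grasp_force: 59.7
```

```bash
python3 look.py w4 clamp_grip stone| cut -c1-250; python3 - <<'E'
import cv2
from h import *
a=cv2.imread("pics/w4.png"); cv2.imwrite("pics/w4c.png",a)
s=state(); print(s["ft_torque"],rot(s["tool_rot"]).as_matrix())
E
```

```text
9.9167 [0.6387 0.0063 0.0568] [-0.0026  0.574   0.8189  0.0032] [-0.1101  0.2459  1.7052  0.0087  1.192  -0.4614] [-2.8646 13.2778  7.943 ] 0.25512247326923565 59.6895968914032
cam [0.6123 0.0791 0.2005] fwd [ 0.1035 -0.2787 -0.9548]
clamp_grip 0.94 [325. 277.  57. 127.] 4587 [0.6365 0.0117 0.0802] [ 0.625  -0.0171  0.0572] [0.6506 0.0343 0.0828]
[ 2.16042382  0.57329774 -0.04823726] [[-3.41178881e-01  9.39998233e-01 -5.41325439e-04]
 [ 9.39965557e-01  3.41171721e-01  8.16143937e-03]
 [ 7.85642352e-03  2.27568348e-03 -9.99966548e-01]]
```

View pics/w4c.png

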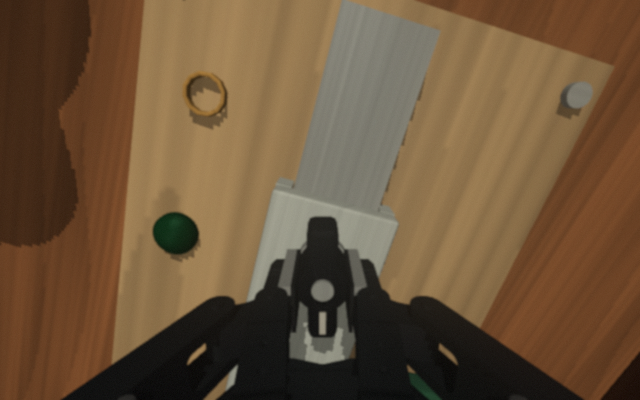

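The knob has turned with the fingers by 1.30 rad, and the slide stays against its stop with 13 N on it. Next I'll release, lift and turn back.

Request:
jog_arm:
  moves:
    - [[6,0,0,0,0,0,0],[6,0,0,0,0,0,0],[6,0,0,0,0,0,0],[6,0,0,0,0,0,0],[6,0,0,-2,0,0,0],[6,0,0,-4,0,0,0],[6,0,0,-4,0,0,0],[6,0,0,-4,0,0,0],[0,0,0,-4,0,0,-0.118],[0,0,0,-4,0,0,-0.118],[0,0,0,-4,0,0,-0.118],[0,0,0,-4,0,0,-0.118],[0,0,0,0,0,0,-0.118],[0,0,0,0,0,0,-0.118],[0,0,0,0,0,0,-0.118],[0,0,0,0,0,0,-0.118],[0,0,0,0,0,0,-0.118],[0,0,0,0,0,0,-0.118],[0,0,0,0,0,0,-0.118],[0,0,0,0,0,0,0]]

```text
time: 11.73
tool_pos: [0.639, 0.0013, 0.3558]
tool_rot: [-0.0, -0.038, 0.999, -0.0]
contact_force: [0.0, 0.2, 0.6]
gripper_width: 0.0
grasp_force: 0.0
```

```bash
python3 look.py w5 clamp_grip catch_tip carriage stone; python3 - <<'E'
from h import *
import pickle
f=pickle.load(open("pics/w5.pkl","rb")); P=cloud(f,f["depth"]>0)
k=P[(P[:,2]>.068)&(P[:,2]<.09)&(P[:,1]>-.04)&(P[:,1]<.05)&(P[:,0]<.69)&(P[:,0]>.58)]
print("knob",len(k),cv2.minAreaRect(k[:,:2].astype(np.float32)*1000))
t=P[(P[:,2]>.275)&(P[:,1]>-.12)&(P[:,1]<-.06)&(P[:,0]<.7)]; print("tip",len(t),np.median(t,0) if len(t) else '')
s=state(); T=np.array([.649-.0767*.036-.997*.044,-.1265+.997*.036-.0767*.044,.272]); M=rot(s["tool_rot"]).as_matrix()
print(M, "to start, tool cm:",100*M.T@(T-s["tool_pos"]))
E
```

```text
11.7333 [0.639  0.0013 0.3558] [-0.0002 -0.0381  0.9993 -0.0001] [-0.1142  0.0424  1.4193 -0.0002  1.6803 -1.7613] [0.0412 0.1538 0.5685] 0.0004404244662400206 0.0
cam [ 0.5611 -0.0044  0.4989] fwd [ 0.3045  0.0245 -0.9522]
clamp_grip 0.61 [329. 166.  44.  20.] 538 [0.6372 0.0068 0.0803] [ 0.6253 -0.0181  0.0594] [0.6504 0.0309 0.083 ]
clamp_grip 0.34 [56. 23. 64. 47.] 1803 [ 0.4817 -0.3553  0.044 ] [ 0.4592 -0.3698  0.0059] [ 0.506  -0.3502  0.0842]
catch_tip 0.69 [211. 226.  64.  62.] 1558 [ 0.6564 -0.087   0.2398] [ 0.634  -0.0999  0.2063] [ 0.7114 -0.0818  0.2937]
catch_tip 0.45 [576.   3. 107.   6.] 664 [0.3969 0.3481 0.0118] [0.3901 0.2654 0.0044] [0.4014 0.4053 0.0165]
carriage 0.9 [272. 161. 145.  47.] 5458 [ 0.6365 -0.0471  0.0486] [ 0.6054 -0.1433  0.0341] [0.6764 0.0321 0.0814]
carriage 0.57 [123. 116. 244. 232.] 8687 [ 0.5691 -0.1888  0.2627] [ 0.5186 -0.2032  0.1718] [ 0.6908 -0.0842  0.2948]
knob 511 ((638.924072265625, 6.926839828491211), (23.611268997192383, 54.759647369384766), 7.974682331085205)
tip 516 [ 0.63810439 -0.08983963  0.29207326]
[[-9.97319727e-01 -7.31666078e-02 -9.50436826e-05]
 [-7.31666018e-02  9.97319730e-01 -6.45637475e-05]
 [ 9.95128503e-05 -5.74366758e-05 -9.99999993e-01]] to start, tool cm: [ 4.3497538  -9.27303863  8.41467456]
```

View pics/w5.png

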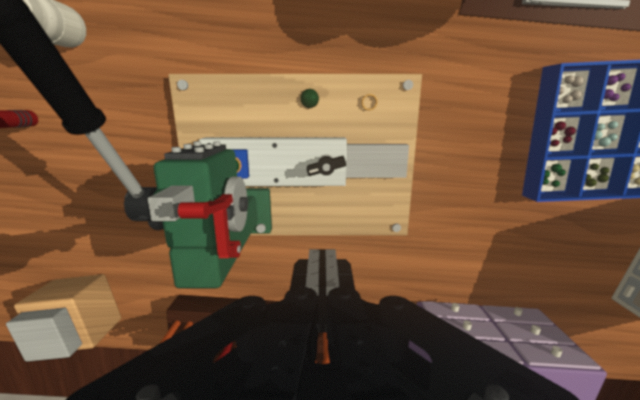

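Wrist view: the knob wing at px (325,166) now lies across the slide, so the clamp is tight. The slide is home and the catch is at (210,225). Next is the catch.

Request:
jog_arm:
  moves:
    - [[0,1.45,-3.1,0,0,0,0],[0,1.45,-3.1,0,0,0,0],[0,1.45,-3.1,0,0,0,0],[0,0,0,0,0,0,0],[0,0,0,2.8,0,0,0],[0,0,0,2.8,0,0,0],[0,0,0,2.8,0,0,0],[0,0,0,0,0,0,0],[0,0,0,0,0,0,0],[0,0,0,0,0,0,0]]

```text
time: 12.82
tool_pos: [0.6034, -0.094, 0.2741]
tool_rot: [0.001, -0.038, 0.999, -0.0]
contact_force: [0.4, -0.3, 0.5]
gripper_width: -0.002
grasp_force: 0.0
```

Request:
jog_arm:
  moves:
    - [[0,-0.95,0,0,0,0,0],[0,-0.95,0,0,0,0,0],[0,-1.2,0,-0.95,0,0,0],[0,-1.2,0,-0.95,0,0,0],[0,-1.4,0,-0.6,0,0,0],[0,-1.4,0,-0.6,0,0,0],[0,-1.5,0,-0.15,0,0,0],[0,-1.5,0,-0.15,0,0,0],[0,-1.5,0,0.3,0,0,0],[0,-1.5,0,0.3,0,0,0],[0,-0.9,0,0.4,0,0,0],[0,-0.9,0,0.4,0,0,0],[0,0,0,0,0,0,0],[0,0,0,0,0,0,0],[0,0,0,-3,0,0,0],[0,0,0,-3,0,0,0],[0,2.5,0,-1,0,0,0],[0,2.5,0,0,0,0,0],[0,0,0,0,0,0,0]]

```text
time: 14.4
tool_pos: [0.6985, -0.087, 0.3652]
tool_rot: [0.001, -0.037, 0.999, -0.001]
contact_force: [0.3, -0.3, 0.1]
gripper_width: -0.001
grasp_force: 0.0
```

```bash
python3 - <<'E'
from h import *
np.set_printoptions(precision=4,suppress=True)
f=grab_frame("scene"); cv2.imwrite("pics/s2.png",cv2.resize(f["color"][160:320,230:420],None,fx=3,fy=3))
g=grab_frame("wrist"); cv2.imwrite("pics/w6.png",g["color"])
for q in (f,g):
  for e in regions_of("catch_tip",q)[:1]:
    c=cloud(q,e["pixels"])-[.649,-.1265,0]; c=np.stack([c[:,0]*.997+c[:,1]*.0767,-c[:,0]*.0767+c[:,1]*.997,c[:,2]],1)
    print(e["p"],e["rect"],np.percentile(c,[2,50,98],axis=0))
P=cloud(f,f["depth"]>0)
g=P[(P[:,2]>.235)&(P[:,2]<.31)&(P[:,1]<-.17)&(P[:,1]>-.25)&(P[:,0]<.62)&(P[:,0]>.48)]; print("grip",len(g),np.median(g,0), g.max(0),g.min(0)) if len(g) else 0
print(state()["tool_pos"],state()["contact_force"])
E
```

```text
0.78 [287.1, 263.2, 26.3, 30.4] [[0.0578 0.0076 0.1598]
 [0.1157 0.037  0.2345]
 [0.1748 0.0448 0.2552]]
0.57 [321.6, 220.2, 10.0, 60.2] [[0.0556 0.0302 0.2065]
 [0.0854 0.0351 0.2129]
 [0.1017 0.0393 0.2583]]
grip 48 [ 0.5933 -0.1912  0.2446] [ 0.6057 -0.1787  0.256 ] [ 0.5859 -0.2069  0.2357]
[ 0.7015 -0.0867  0.3622] [ 1.0324  0.1468 -0.1777]
```

View pics/s2.png

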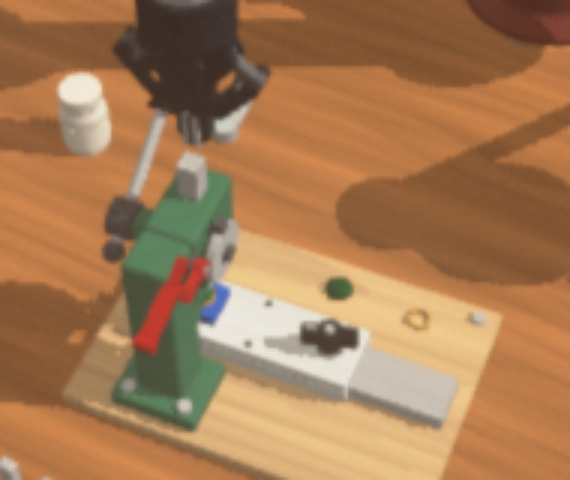

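The scene crop shows the red catch lying fully back (tip at about crop px (145,340)), the slide home and the knob turned. Next I'll move to the lever grip.

Request:
jog_arm:
  moves:
    - [[8.5,2.65,-2,0,0,0,0],[8.5,2.65,-2,0,0,0,0],[8.5,2.65,-2,0,0,0,0],[8.5,2.65,-2,0,0,0,0],[8.5,2.65,-2,0,0,0,0],[8.5,0,0,0,0,0.1,0],[8.5,0,0,0,0,0.1,0],[8.5,0,0,0,0,0.1,0],[8.5,0,0,0,0,0.1,0],[8.5,0,0,0,0,0,0],[8.5,0,0,0,0,0,0],[8.5,0,0,0,0,0,0]]

```text
time: 15.6
tool_pos: [0.577, -0.1964, 0.362]
tool_rot: [-0.198, -0.037, 0.979, -0.007]
contact_force: [0.4, 0.5, -0.4]
gripper_width: 0.995
grasp_force: 0.0
```

```bash
python3 look.py w7 grip lever | cut -c1-200; python3 - <<'E'
from h import *
import pickle
np.set_printoptions(precision=4,suppress=True)
R=np.array([[.997,-.0767,0],[.0767,.997,0],[0,0,1]]); o=np.array([.649,-.1265,0])
for n in ("w7","w5","w1"):
    f=pickle.load(open(f"pics/{n}.pkl","rb")); P=(cloud(f,f["depth"]>0)-o)@R
    g=P[(P[:,2]>.24)&(P[:,2]<.31)&(P[:,1]<-.04)&(P[:,1]>-.09)&(P[:,0]<-.06)&(P[:,0]>-.16)]
    for lo,hi in [(-.13,-.11),(-.11,-.09),(-.09,-.07)]:
        q=g[(g[:,0]>lo)&(g[:,0]<hi)]; 
        if len(q): print(n,len(q),np.median(q,0),q[:,1].min(),q[:,1].max(),np.percentile(q[:,2],95))
s=state(); M=rot(s["tool_rot"]).as_matrix(); t=R.T@(s["tool_pos"]-o); print("tcp press",t,"z axis press",R.T@M[:,2],"y",R.T@M[:,1])
zt=R.T@M[:,2]; T=np.array([-.1,-.063,.264])+.019*zt
print("to grasp, tool cm",100*M.T@R@(T-t))
E
```

```text
15.6 [ 0.577  -0.1964  0.362 ] [-0.1979 -0.0369  0.9795 -0.0074] [-0.3727  0.2135  1.2586 -0.1882  2.0254 -2.0713] [ 0.4051  0.4679 -0.3579] 0.995196258044538 0.0
cam [ 0.5604 -0.1974  0.5244] fwd [-0.0876 -0.0051 -0.9961]
grip 0.76 [363. 265. 125. 198.] 5314 [ 0.5778 -0.1948  0.2594] [ 0.514  -0.211   0.0153] [ 0.6999 -0.092   0.2989]
lever 0.85 [366. 267. 116. 198.] 4980 [ 0.5758 -0.195   0.2619] [ 0.5148 -0.2108  0.1836] [ 0.6904 -0.0923  0.2989]
w7 888 [-0.1204 -0.0643  0.2905] -0.0771558627009416 -0.05138613139479692 0.2979754998404974
w7 766 [-0.1003 -0.0643  0.277 ] -0.07716817179780759 -0.05148276462956448 0.28450629531152544
w7 682 [-0.0804 -0.0644  0.2632] -0.07893387665080383 -0.0497210236896262 0.2712428818224529
w5 1828 [-0.1191 -0.0547  0.2868] -0.07432429145599848 -0.04926867661493507 0.29470266096208897
w5 1690 [-0.1007 -0.0563  0.2748] -0.07598311013132983 -0.04943226103829451 0.2841155197638963
w5 1298 [-0.0806 -0.0562  0.261 ] -0.07483622356574654 -0.04896784253971385 0.27037858336084886
w1 1203 [-0.1206 -0.0556  0.2881] -0.07392189893054174 -0.050173440508153345 0.29751339118232645
w1 969 [-0.1008 -0.0555  0.2741] -0.07071382829665923 -0.04966110970087611 0.2842830103429167
w1 781 [-0.0806 -0.0555  0.2605] -0.0713176369176357 -0.048893093480327075 0.270421946570593
tcp press [-0.0778 -0.0642  0.3636] z axis press [-0.3868 -0.0001 -0.9221] y [ 0.002   0.9999 -0.001 ]
to grasp, tool cm [-1.8011  0.1291 11.9427]
```

View pics/w7.png

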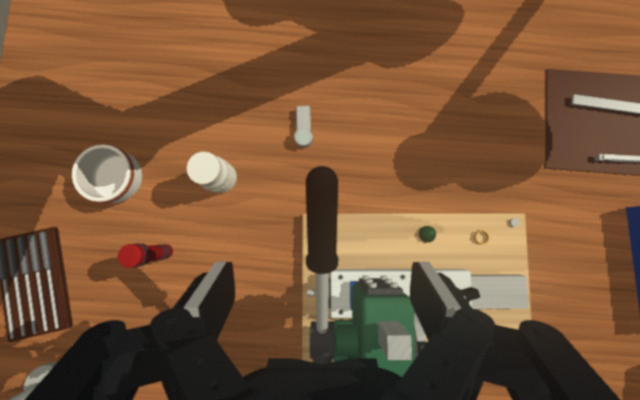

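Request:
jog_arm:
  moves:
    - [[8.5,-1.8,0,0,0,0,0],[8.5,0,0,3,0,0,0],[8.5,0,0,3,0,0,0],[8.5,0,0,3,0,0,0],[8.5,0,0,2.9,0,0,0],[8.5,0,0,0,0,0,0],[8.5,0,0,0,0,0,0],[8.5,0,0,0,0,0,0]]

```text
time: 16.42
tool_pos: [0.548, -0.199, 0.2483]
tool_rot: [-0.197, -0.037, 0.98, -0.008]
contact_force: [0.7, 0.1, -0.9]
gripper_width: 0.997
grasp_force: 0.0
```

Request:
jog_arm:
  moves:
    - [[0,0,0,0,0,0,0],[0,0,0,0,0,0,0],[0,0,0,0,0,0,0],[0,0,0,0,0,0,0],[0,0,0,0,0,0,0],[0,0,0,0,0,0,0],[0,0,0,0,0,0,0],[0,0,0,0,0,0,0]]

```text
time: 17.08
tool_pos: [0.5473, -0.1989, 0.2461]
tool_rot: [-0.198, -0.037, 0.979, -0.008]
contact_force: [1.4, -1.5, 2.6]
gripper_width: 0.284
grasp_force: 58.7
```

```bash
cat > tp.py <<'E'
from h import *
np.set_printoptions(precision=4,suppress=True)
R=np.array([[.997,-.0767,0],[.0767,.997,0],[0,0,1]]); o=np.array([.649,-.1265,0])
s=state(); M=rot(s["tool_rot"]).as_matrix(); t=R.T@(s["tool_pos"]-o); z=R.T@M[:,2]; g=t-.019*z
print("t",s["time"],"grasp pt press",g,"z",z,"F",R.T@s["contact_force"],"tq",s["ft_torque"],"j",s["joint_pos"],s["gripper_width"],s["grasp_force"])
v=g-[.022,0,.18]; print("r",np.hypot(v[0],v[2]),"lever angle est",np.radians(34.6)-np.arctan2(v[2],-v[0]))
E
python3 tp.py
```

```text
t 17.0833 grasp pt press [-0.0995 -0.0644  0.2636] z [-0.3885 -0.0003 -0.9214] F [ 1.2583 -1.5809  2.6197] tq [-0.2257 -0.2456  0.1853] j [-0.3917  0.1902  1.4756 -0.1829  1.8314 -2.0529] 0.28364735744222774 58.727139830589294
r 0.14751254969385144 lever angle est 0.0012946945444703983
```

Gripped at the right place. Next I'll pull along the lever's arc.

Request:
jog_arm:
  moves:
    - [[0,0.04,0,0.72,0,-0.05,0],[0,0.04,0,0.72,0,-0.05,0],[0,0.04,0,0.72,0,-0.05,0],[0,0.04,0,0.72,0,-0.05,0],[0,0.04,0,0.72,0,-0.05,0],[0,0.04,0,0.72,0,-0.05,0],[0,0.04,0,0.72,0,-0.05,0],[0,0.04,0,0.72,0,-0.05,0],[0,0,0,0,0,0,0],[0,0,0,0,0,0,0]]

```text
time: 17.92
tool_pos: [0.532, -0.2001, 0.1912]
tool_rot: [0.002, -0.037, 0.999, -0.001]
contact_force: [3.1, -1.0, 2.2]
gripper_width: 0.285
grasp_force: 59.3
```

```bash
python3 tp.py
```

```text
t 17.9167 grasp pt press [-0.1224 -0.0644  0.2102] z [ 0.0039 -0.0012 -1.    ] F [ 2.9771 -1.1834  2.2   ] tq [-0.2341 -0.525   0.0296] j [-0.4913 -0.0564  1.7896  0.0011  1.4044 -2.1369] 0.28467270094068403 59.283156394958496
r 0.14751912549509777 lever angle est 0.3978794985453926
```

Request:
jog_arm:
  moves:
    - [[0,0.04,0,0.72,0,-0.05,0],[0,0.04,0,0.72,0,-0.05,0],[0,0.04,0,0.72,0,-0.05,0],[0,0.04,0,0.72,0,-0.05,0],[0,0.04,0,0.72,0,-0.05,0],[0,0.04,0,0.72,0,-0.05,0],[0,0.04,0,0.72,0,-0.05,0],[0,0.04,0,0.72,0,-0.05,0],[0,0,0,0,0,0,0],[0,0,0,0,0,0,0],[0,0,0,0,0,0,0]]

```text
time: 18.83
tool_pos: [0.5388, -0.1997, 0.1354]
tool_rot: [0.2, -0.037, 0.979, 0.007]
contact_force: [-1.9, 0.2, 6.0]
gripper_width: 0.286
grasp_force: 59.9
```

```bash
python3 tp.py
```

```text
t 18.8333 grasp pt press [-0.123  -0.0645  0.1529] z [ 0.3914 -0.0015 -0.9202] F [-1.8667  0.3574  5.9968] tq [ 0.0225  0.1353 -0.0303] j [-0.6063 -0.2061  2.0609  0.299   0.9882 -2.3799] 0.2856202496408953 59.92565631866455
r 0.14747162491133306 lever angle est 0.7888005130189445
```

Request:
jog_arm:
  moves:
    - [[0,0.03,0,0.43,0,-0.03,0],[0,0.03,0,0.43,0,-0.03,0],[0,0,0,0.2,0,0,0],[0,0,0,0.2,0,0,0],[0,0,0,0,0,0,0],[0,0,0,0,0,0,0],[0,0,0,0,0,0,0]]

```text
time: 19.42
tool_pos: [0.542, -0.1996, 0.1268]
tool_rot: [0.227, -0.038, 0.973, 0.009]
contact_force: [-35.4, 4.4, 33.9]
gripper_width: 0.286
grasp_force: 63.9
```

```bash
python3 tp.py
```

```text
t 19.4167 grasp pt press [-0.1206 -0.0646  0.1438] z [ 0.4419  0.0003 -0.8971] F [-34.9529   7.0631  33.9486] tq [0.8859 2.7546 0.4796] j [-0.6221 -0.2108  2.0921  0.3622  0.9323 -2.4408] 0.28611263260605635 63.94737124443054
r 0.14714938406204098 lever angle est 0.8523164718923747
```

Request:
jog_arm:
  moves:
    - [[0,0.15,0,-0.13,0,0,0],[0,0,0,0,0,0,0],[0,0,0,0,0,0,0],[0,0,0,0,0,0,0]]

```text
time: 19.75
tool_pos: [0.5419, -0.1995, 0.127]
tool_rot: [0.229, -0.037, 0.973, 0.008]
contact_force: [-15.9, 3.7, 21.7]
gripper_width: 0.291
grasp_force: 62.0
```

```bash
python3 tp.py
```

```text
t 19.75 grasp pt press [-0.1209 -0.0646  0.144 ] z [ 0.4464 -0.0008 -0.8948] F [-15.5308   4.9278  21.6629] tq [0.7389 1.0835 0.3201] j [-0.6235 -0.214   2.0955  0.3666  0.9285 -2.443 ] 0.29071585879559747 62.01334834098816
r 0.14732119552556683 lever angle est 0.8507456301966335
```

```bash
python3 - <<'E'
from h import *
f=grab_frame("scene"); cv2.imwrite("pics/s3.png",cv2.resize(f["color"][140:320,210:430],None,fx=3,fy=3))
E
```

```text
(no output)
```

View pics/s3.png

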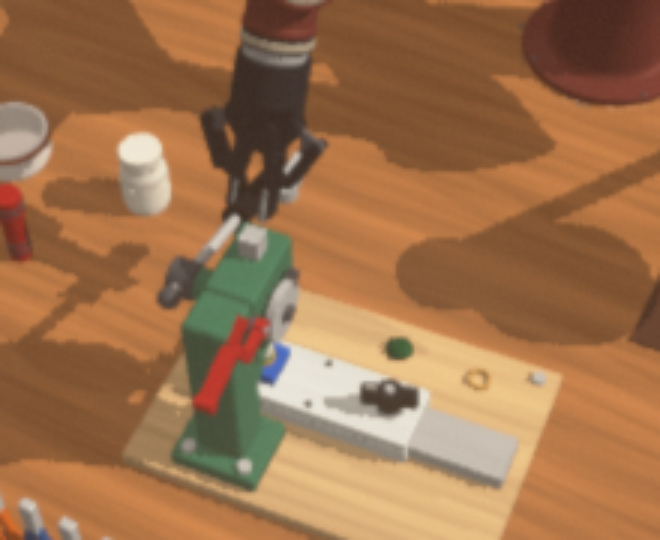

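The picture shows the lever held down with the ram top lowered, the catch open to the back, the slide home and the knob turned. The bystanders in view haven't moved.

```bash
python3 -c "
from plant import *
print(job_done())"
```

```text
the job is handed in; nothing more can be done
None
```

I handed the job in at about 20 s with the slide home and clamped, the catch open at the back, and the gripper holding the lever at its stop (measured 0.85 rad, about 22 N down on the grip); the stone's seating was not measured directly.

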